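# Open the push-to-open label printer and spread its roll guides

### The job

The label printer on the bench is to take a full-width roll. Press down the front edge of its white cover until the push-to-open catch lets go and the cover springs ajar, then put a fingertip under that edge and tip the cover right back against its stop, and push the two blue roll guides inside apart as far as they go. Use only the fingertips: pick nothing up, do not press the orange feed button on the front deck, do not shove the printer out of its place, and leave the things around it where they are.

Things in the scene. Friction and masses are not known exactly. Their poses are not given: they have to be found in the camera images.
- printer: White and grey desktop label printer, about 2.7 kg, loose on rubber feet: 200 mm deep (its x), 168 wide (its y), 143 high with the cover shut. Origin: centre of its underside; its x points from its front (the side facing the robot, x = -0.1) to its back, z up. Flat front deck from x -0.100 to -0.062, top at z 0.085.
- bay (a point): Middle of the mouth of the roll bay under the cover, (0.016, 0, 0.085) in the printer's frame. Bay: x -0.060 to 0.090, y -0.072 to 0.072, wall tops at z 0.085, floor at z 0.013. In it stand the roll guides, at its front middle the steel hook of the catch (x below -0.040, up to z 0.08), and a spring pin 9 mm thick (x 0.030, y 0.0655, up to z 0.12).
- cover (a joint): Hinged white cover of the bay, a hollow hood, 0.3 kg; angle in rad. 0: shut and caught. Pressing its front edge down 3 mm (to -0.023, about 4 N; hard stop -0.035) trips the catch; as the finger leaves, a spring lifts it ajar to about 0.46. Lifting on takes 1.3 N at the edge. Let go below 1.2 it falls back to ajar; beyond 1.3 it falls onto its stop at 1.83. Once tripped it does not catch again.
- press_pad (a point): Middle of the ribbed blue press pad (12 x 62 mm) on top of the cover's front edge, the place to press; moves with the cover. Shut, it is at (-0.0535, 0, 0.103) in the printer's frame. The front edge is a bar 20 mm deep, 13 mm thick, 168 mm wide; behind it the hood rises at about 40 degrees to a roof at z 0.143.
- cover_edge (a point): Middle of the lower front corner of the cover's front edge bar, 147 mm from the hinge axis; moves with the cover. Shut, it is at (-0.062, 0, 0.089) in the printer's frame; ajar it stands about 70 mm above the deck. Behind the 20 mm bar the hood is hollow and open from below.
- cover_hinge (a point): Middle of the cover's hinge axis, at (0.085, 0, 0.090) in the printer's frame; the axis runs along the printer's y. The front edge swings up and then back (towards the printer's +x).
- guide_left (a joint): Slide of the left (+y) blue roll guide along the printer's y, in m: 0.029 is fully apart (end stop), the start is 0 to 0.010. The two guides are geared together: pushing either one outwards with about 2 N moves both by the same amount. They stay where they are left.
- guide_right (a joint): The same for the right (-y) guide; it grows as that guide moves outwards, towards the printer's -y.
- guide_left_face (a point): Middle of the top edge of the left guide's inner face: at x 0.016, y 0.023 + joint value, z 0.091 in the printer's frame. The guide is an upright blue plate, 56 mm along the printer's x, 5 mm thick, 62 mm high, with a flange outwards at the top and a flat boss 2 mm proud on its face. Under the cover until this is opened.
- guide_right_face (a point): The same point of the right guide: at x 0.016, y -(0.023 + joint value), z 0.091 in the printer's frame.
- feed (a joint): Round orange feed button, 17 mm across, standing 4 mm out of the deck at (-0.083, -0.052) in the printer's frame: downward travel in m, 0 to 0.003. Not to be pressed.
- label_roll: Roll of white labels, 62 mm across, 50 mm high, standing on end. Origin: centre of its underside. To be left alone.
- tape_roll: Roll of brown packing tape lying flat, 116 mm across, 48 mm high. Origin: centre of its underside. To be left alone.
- tub_green: Brown tub with a green screw lid, 66 mm across, 70 mm high. Origin: centre of its underside. To be left alone.
- bottle: White squeeze bottle with a red nozzle, 60 mm across, 174 mm high. Origin: centre of its underside. To be left alone.
- box_bolt: Blue and white product box, 61 x 90 x 46 mm, lying on the parcel scale. Origin: centre of its underside. To be left alone.

How it is judged:
By the outcome, as a careful person would: the job done as asked, in the order asked, and still so for the second after the job is handed in, with the robot touching nothing.
It also fails if it takes over 45 s, if anything falls off the work surface, if the arm or the gripper's body presses on something with over 40 N, if the wrist force passes 120 N, or if a joint passes its speed limit or range.

### The arm

A 7-joint arm with a two-finger parallel gripper is mounted at the origin on the work surface; the furniture and walls round the work are solid. World frame = base frame: x ahead of the robot, y to its left, z up, the work surface at z = 0. Lengths are in m, angles in rad, forces in N, time in s.
With the tool pointing down it reaches from about 0.4 to 0.85 m from the base axis. Payload 10.4 kg.
Tool frame: the origin (TCP) lies midway between the tips of the shut fingers; the grasp point (between the pads) lies 19 mm behind it; z points along the fingers, y is the direction in which the jaws open and shut (so a half turn about z gives the same grasp; the last joint's range is limited). The gripper opens to 85 mm and grips with 20 to 120 N. Pads are 22 mm wide; open, the fingers measure 114 mm over their backs; the gripper's body (76 mm by 85 mm) begins 54 mm behind the grasp point. The pads swing forward as they close: fully open they stand 13 mm farther back than shut.
Start: joints at [1.29, 0.332, -0.065, 1.46, 0.022, 1.35, -0.088], TCP at [0.159, -0.604, 0.231] pointing down, gripper open.
Joint ranges: [-2.6, 2.6], [-0.5, 2.12], [-1.47, 1.34], [0.16, 2.42], [-1.27, 4.41], [0.06, 2.06], [-2.6, 2.6]. Speed limits (rad/s): [2.22, 2.22, 2.79, 2.79, 3.14, 3.14, 3.14].

### API

Orientations are given as a unit quaternion [x, y, z, w].
In Python, from workcell import manip, viewer gives the robot as it stands.
- The arm moves only by the tool move_arm, never from a script. Its argument "deltas" is a list of rows, each a list of 7 numbers: the shift along the tool's x, y, z in m, then the turn, a rotation vector about the tool's x, y, z in degrees, then the opening, from -1 (shut) to 1 (fully open). In form: [[dx, dy, dz, wx, wy, wz, gripper], ...]. A call has 1 to 10 rows; each row shifts and turns the commanded pose from where the row before left it, along the tool's axes as they then stand; what a row does not reach is not made up. A row lasts 1/8 s, in which the tool goes at most 62.5 mm and 10.7 degrees, less where a joint would pass 70% of its speed; a pose out of reach is approached as far as the arm can. A call with a gripper value outside its range is refused whole. The fingers move at their own pace and stop on an object; "force" is the grip in N (left out, the last holds). Time passes only in rows, so rows that do not move let the fingers close. It gives the time, the measured TCP pose, the force and the opening at its end, in the units of the state.
- manip.get_obs(): the state, without advancing time (a new reading comes with each control period).
- viewer.camera(name): name is "scene" or "top"; returns (picture, depth): 480x640x3 uint8, red, green, blue; 480x640 float32, m along the optical axis (not along the pixel's ray), 0 where there is no reading.
- viewer.calibration(name): a dict with "fx", "fy", "cx", "cy" (pixels), "R" (3x3) and "t" (3): a world point X has camera coordinates R X + t. Camera axes: x right, y down, z forward; pixel columns grow to the right and rows downward; lengths in m; the calibration is good to about 2 mm. A picture is of the moment at which its call begins. calibration takes no time and is no camera call.
- manip.hand_in(): hands the job in, once; it reports no verdict.
The state is a dict: "clock": time; "joint_pos": joint angles; "joint_velocities": joint speeds; "tau": joint torques, N m; "position": TCP position; "ee_rot": TCP orientation; "ft_force": force on the tool from outside, world axes, zero at the start; "torque": the same for the moment, N m; "grip_width": opening from 0.0 (shut) to 1.0 (fully open).
Only numpy, scipy, OpenCV 4.12 (cv2) and the standard library are available. Lean on these libraries where they do the work, as an engineer would, in place of code of your own. Each camera call takes 0.05 s, during which the arm holds its last target.

## Working session

There is one attempt and no reset: what is moved stays moved. The work goes in short steps, Python scripts to look and compute and a tool call to move; the robot and the scene stay as the last step left them, time stands still between calls to the robot, and variables do not carry over. Pictures are saved under pics/ and viewed, and the job is handed in when it is done.

Besides the shell and the picture viewer there is one more tool, called after "Call:" as name([rows], argument=value, ...), one row to a line, values as JSON. move_arm: Moves the arm, as the interface text tells. Its arguments: {"type":"object","properties":{"deltas":{"type":"array"},"force":{"type":"number"}},"required":["deltas"]}

```bash
ls; mkdir -p pics; python3 - <<'E'
from workcell import manip, viewer
import cv2,numpy as np
print(manip.get_obs())
for n in ("scene","top"):
    p,d=viewer.camera(n); cv2.imwrite(f"pics/{n}0.png",p[:,:,::-1]); np.save(f"pics/{n}0.npy",d)
    c=viewer.calibration(n); print(n,c)
E
```

```text
pics
{'clock': 0.0, 'joint_pos': array([ 1.29038173,  0.33287228, -0.06469158,  1.46095405,  0.02155063,
        1.34986081, -0.0884784 ]), 'joint_velocities': array([-0.00103263, -0.00028222, -0.00042673, -0.00073868,  0.00157195,
        0.00043495, -0.00079354]), 'tau': array([ 3.63669524e-04, -6.25451016e+01,  4.92024980e-02, -3.91601980e+01,
        1.61420123e-02,  1.00512343e-02, -3.49990023e-05]), 'position': array([ 0.15926729, -0.6039843 ,  0.23050955]), 'ee_rot': array([ 9.91701164e-01,  1.28562472e-01, -9.93484302e-05, -6.93852715e-04]), 'ft_force': array([ 0.58077284,  0.84156889, -0.47203656]), 'torque': array([-0.00244337, -0.02647042, -0.04730877]), 'grip_width': 0.9968757856950256}
scene {'fx': 555.166454363533, 'fy': 555.166454363533, 'cx': 316.93556072292336, 'cy': 235.50664219869736, 'R': array([[-0.74215166, -0.66994014,  0.01977686],
       [-0.28186317,  0.28520148, -0.91608584],
       [ 0.60808228, -0.685449  , -0.4004942 ]]), 't': array([0.3365235 , 0.26326461, 1.1771637 ])}
top {'fx': 615.5824103389318, 'fy': 615.5824103389318, 'cx': 323.4732142974167, 'cy': 247.67014719848254, 'R': array([[ 0.01566909, -0.99986939, -0.00395957],
       [-0.9900464 , -0.01496096, -0.13994389],
       [ 0.13986637,  0.00611295, -0.99015152]]), 't': array([-0.06011552,  0.51970049,  1.66275472])}
```

View pics/scene0.png

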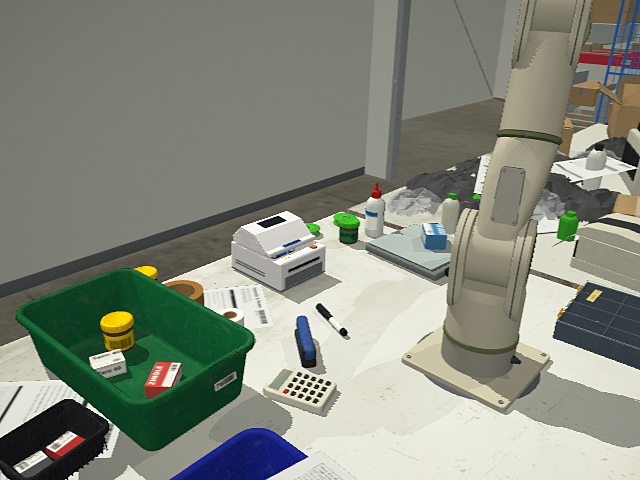

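View pics/top0.png

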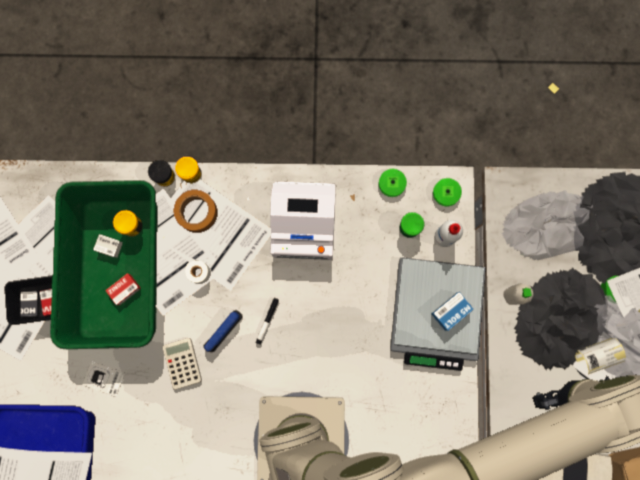

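The top view shows the printer at about (303,220) with its front down towards the robot, the orange button at (321,250) and the press pad at (302,237). Next I'll fit its pose from the depth.

```bash
cat > h.py <<'E'
import numpy as np,cv2
from workcell import manip, viewer
def cloud(n,d):
    c=viewer.calibration(n); v,u=np.mgrid[:480,:640]
    P=np.stack([(u-c['cx'])/c['fx']*d,(v-c['cy'])/c['fy']*d,d],-1)
    return (P-c['t'])@c['R']
def proj(n,X):
    c=viewer.calibration(n); q=np.asarray(X)@c['R'].T+c['t']
    return q[...,:2]/q[...,2:]*[c['fx'],c['fy']]+[c['cx'],c['cy']]
E
python3 - <<'E'
from h import *
for n in("top","scene"):
    d=np.load(f"pics/{n}0.npy"); P=cloud(n,d); img=cv2.imread(f"pics/{n}0.png")
    r=(slice(170,270),slice(255,350)) if n=="top" else (slice(200,300),slice(220,340))
    cv2.imwrite(f"pics/{n}0c.png",cv2.resize(img[r],None,fx=6,fy=6,interpolation=cv2.INTER_CUBIC)[:600,:800])
    Q=P[r].reshape(-1,3); 
    if n=="top":
        for lo,hi in((.138,.15),(.08,.09),(.05,.15)):
            S=Q[(Q[:,2]>lo)&(Q[:,2]<hi)]; print(lo,len(S),S.min(0),S.max(0),cv2.minAreaRect(S[:,:2].astype(np.float32)*1000), np.median(S[:,2]))
    hsv=cv2.cvtColor(img,cv2.COLOR_BGR2HSV)
    for nm,a,b in(("blue",(100,100,60),(130,255,255)),("orange",(5,150,120),(20,255,255))):
        m=cv2.inRange(hsv,a,b)[r]>0; S=P[r][m]; print(n,nm,len(S),S.mean(0),S.min(0),S.max(0))
E
```

```text
0.138 1093 [ 0.57369072 -0.07863971  0.13800166] [0.65754534 0.0881585  0.14989808] ((616.666748046875, 4.702995300292969), (167.45199584960938, 79.3134765625), 86.29168701171875) 0.1416114704664943
0.08 783 [ 0.49181266 -0.08105121  0.08004507] [0.69427839 0.09085918 0.08999976] ((593.577392578125, 4.9295654296875), (166.4691162109375, 200.5862579345703), 88.32312774658203) 0.08464064687061494
0.05 4680 [ 0.49074971 -0.08105121  0.05024046] [0.69490452 0.09129045 0.14989808] ((593.2241821289062, 5.391609191894531), (168.43893432617188, 204.51687622070312), 88.6441650390625) 0.12043348778457477
top blue 75 [0.53597009 0.00675527 0.12487074] [ 0.28290609 -0.06249679  0.09529486] [0.54520488 0.03440462 1.71886999]
top orange 30 [ 0.50970656 -0.04452355  0.08701555] [ 0.50140134 -0.05123155  0.07727097] [ 0.51824162 -0.03769549  0.09597503]
scene blue 68 [ 5.60984183e-01 -1.70469066e-04  8.03800855e-02] [ 0.50175686 -0.03541048  0.02048218] [0.63311399 0.04299968 0.106154  ]
scene orange 15 [ 0.50964337 -0.04401614  0.0866722 ] [ 0.50335772 -0.05067966  0.08452999] [ 0.51685916 -0.03578577  0.08798285]
```

View pics/top0c.png

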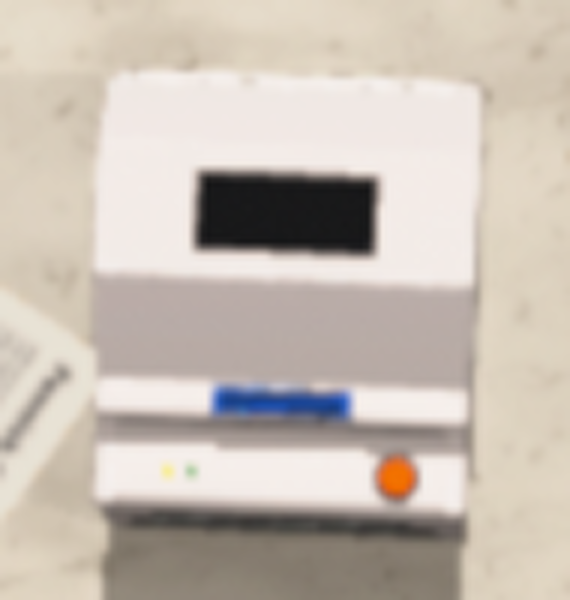

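View pics/scene0c.png

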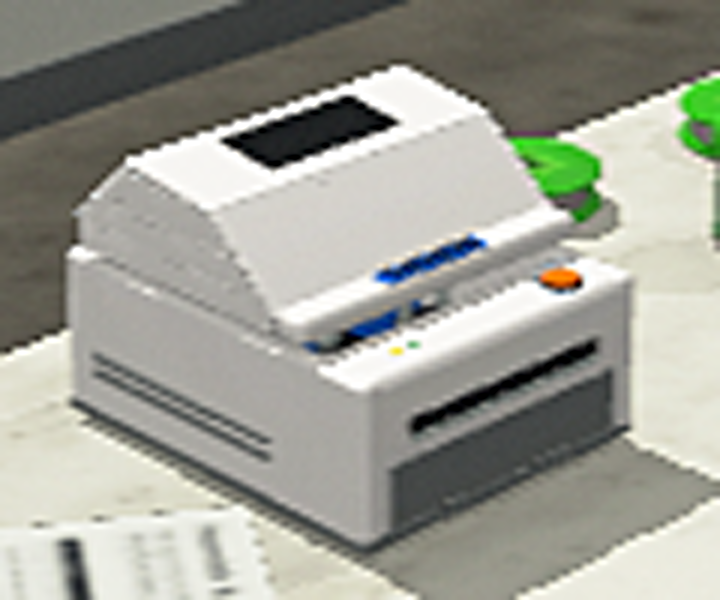

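```bash
cat >> h.py <<'E'
from scipy.spatial.transform import Rotation as Ro, Slerp
C=np.array([.594,.005,0]); YAW=np.radians(-1.7)
RP=Ro.from_euler('z',YAW)
def W(p): return RP.apply(p)+C
def L(p): return RP.inv().apply(np.asarray(p)-C)
def ori(pitch):  # pitch deg: tool z tilted from down towards printer +x
    return RP*Ro.from_euler('x',180,degrees=True)*Ro.from_euler('y',pitch,degrees=True)
def plan(wps,g,start=None):
    """wps: list of (printer-frame pos, pitch, nrows)"""
    o=manip.get_obs(); p=o['position']; R=Ro.from_quat(o['ee_rot'])
    if start: p,R=W(start[0]),ori(start[1])
    for q,pit,n in wps:
        q=W(q); R1=ori(pit); rv=(R.inv()*R1).as_rotvec(); p0=p.copy();R0=R
        for i in range(1,n+1):
            t=p0+(q-p0)*i/n; Rn=R0*Ro.from_rotvec(rv*i/n)
            d=R.inv().apply(t-p); w=np.degrees((R.inv()*Rn).as_rotvec())
            d=np.round(d,4); w=np.round(w,2)
            print([float(x)+0. for x in d]+[float(x)+0. for x in w]+[g],end=',\n')
            p=p+R.apply(d); R=R*Ro.from_rotvec(np.radians(w))
def st():
    o=manip.get_obs(); R=Ro.from_quat(o['ee_rot'])
    z=RP.inv().apply(R.apply([0,0,1])); print('t',round(o['clock'],2),'P',L(o['position']).round(4),'toolz',z.round(3),'F',o['ft_force'].round(2),'g',round(float(o['grip_width']),3),'q',o['joint_pos'].round(2))
E
python3 - <<'E'
from h import *
st(); plan([((-.056,0,.2),0,18)],-1)
for p in((-.083,-.052,.089),(-.0535,0,.103),(-.1,.084,.085),(-.1,-.084,.085),(.1,.084,.085)): print(proj('scene',W(p)),proj('top',W(p)))
E
```

```text
t 0.1 P [-0.4165 -0.6216  0.2306] toolz [-0.     0.001 -1.   ] F [-0.38 -0.3  -0.1 ] g 0.999 q [ 1.29  0.33 -0.06  1.46  0.02  1.35 -0.09]
[0.029, -0.0274, 0.0017, 0.0, 0.0, 0.91, -1],
[0.0286, -0.0279, 0.0018, -0.01, 0.0, 0.92, -1],
[0.0281, -0.0284, 0.0017, 0.0, 0.0, 0.91, -1],
[0.0276, -0.0288, 0.0017, -0.01, 0.0, 0.92, -1],
[0.0272, -0.0292, 0.0017, 0.0, 0.0, 0.91, -1],
[0.0267, -0.0297, 0.0018, 0.0, 0.0, 0.92, -1],
[0.0262, -0.0301, 0.0017, -0.01, 0.01, 0.91, -1],
[0.0258, -0.0305, 0.0017, 0.0, 0.0, 0.92, -1],
[0.0253, -0.0309, 0.0017, -0.01, 0.0, 0.91, -1],
[0.0247, -0.0313, 0.0018, 0.0, 0.0, 0.92, -1],
[0.0243, -0.0317, 0.0017, 0.0, 0.0, 0.91, -1],
[0.0238, -0.0321, 0.0017, -0.01, 0.0, 0.92, -1],
[0.0232, -0.0324, 0.0017, 0.0, 0.0, 0.91, -1],
[0.0227, -0.0329, 0.0017, -0.01, 0.0, 0.92, -1],
[0.0222, -0.0331, 0.0017, 0.0, 0.0, 0.91, -1],
[0.0217, -0.0336, 0.0017, 0.0, 0.0, 0.92, -1],
[0.0211, -0.0339, 0.0017, -0.01, 0.0, 0.91, -1],
[0.0206, -0.0342, 0.0017, 0.0, 0.0, 0.92, -1],
[313.18317723 245.03376057] [320.48974906 248.97524423]
[291.45903433 242.51532911] [301.41405868 236.40146803]
[280.02424071 264.29268054] [269.48401307 253.20994996]
[325.96890282 244.85998264] [332.15874713 255.9992135 ]
[229.93157826 240.5221158 ] [273.71170037 180.47779512]
```

Call:
move_arm([
  [0.029,-0.0274,0.0017,0,0,0.9,-1],
  [0.0286,-0.0279,0.0018,0,0,0.9,-1],
  [0.028,-0.0284,0.0017,0,0,0.9,-1],
  [0.0276,-0.0288,0.0017,0,0,0.9,-1],
  [0.0272,-0.0292,0.0017,0,0,0.9,-1],
  [0.0267,-0.0297,0.0018,0,0,0.9,-1],
  [0.0262,-0.03,0.0017,0,0,0.9,-1],
  [0.0258,-0.0305,0.0017,0,0,0.9,-1],
  [0.0253,-0.031,0.0017,0,0,0.9,-1],
  [0.0247,-0.0313,0.0018,0,0,0.9,-1],
])

```text
clock: 1.35
position: [0.3696, -0.2636, 0.2138]
ee_rot: [0.999, 0.05, -0.0, 0.0]
ft_force: [0.7, -0.6, -0.0]
grip_width: -0.001
```

Call:
move_arm([
  [0.0243,-0.0317,0.0017,0,0,0.9,-1],
  [0.0238,-0.032,0.0017,0,0,0.9,-1],
  [0.0232,-0.0324,0.0017,0,0,0.9,-1],
  [0.0227,-0.033,0.0017,0,0,0.9,-1],
  [0.0222,-0.033,0.0017,0,0,0.9,-1],
  [0.0217,-0.0336,0.0017,0,0,0.9,-1],
  [0.021,-0.034,0.0017,0,0,0.9,-1],
  [0.0206,-0.0342,0.0017,0,0,1.2,-1],
  [0,0,0,0,0,0,-1],
])

```text
clock: 2.48
position: [0.537, 0.0105, 0.1999]
ee_rot: [1.0, -0.013, -0.0, -0.001]
ft_force: [-0.0, 0.4, 0.5]
grip_width: -0.001
```

```bash
python3 - <<'E'
from h import *
st(); plan([((-.056,0,.11),0,4)],-1)
E
```

```text
t 2.48 P [-0.0571  0.0038  0.1999] toolz [-0.001  0.002 -1.   ] F [-0.05  0.4   0.46] g -0.001 q [ 0.5   0.22 -0.68  1.71  0.14  1.26 -1.81]
[0.0003, 0.001, 0.0225, -0.03, 0.01, 0.06, -1],
[0.0003, 0.001, 0.0224, -0.02, 0.01, 0.06, -1],
[0.0003, 0.001, 0.0225, -0.03, 0.01, 0.06, -1],
[0.0003, 0.001, 0.0225, -0.03, 0.01, 0.05, -1],
```

Call:
move_arm([
  [0.0003,0.001,0.0225,0,0,0,-1],
  [0.0003,0.001,0.0225,0,0,0,-1],
  [0.0003,0.001,0.0225,0,0,0,-1],
  [0.0003,0.001,0.0205,0,0,0,-1],
  [0,0,0,0,0,0,-1],
])

```text
clock: 3.1
position: [0.5364, 0.0021, 0.111]
ee_rot: [1.0, -0.016, -0.002, 0.0]
ft_force: [-0.4, 0.2, 0.3]
grip_width: 0.0
```

```bash
python3 - <<'E'
from h import *
st()
for n in ("scene",):
    p,d=viewer.camera(n); cv2.imwrite("pics/s1.png",cv2.resize(p[150:310,210:410,::-1],None,fx=4,fy=4,interpolation=cv2.INTER_CUBIC)[:600])
E
```

```text
t 3.1 P [-0.0575 -0.0046  0.111 ] toolz [-0.003 -0.    -1.   ] F [-0.36  0.22  0.33] g 0.0 q [ 0.48  0.31 -0.66  1.81  0.21  1.09 -1.85]
```

View pics/s1.png

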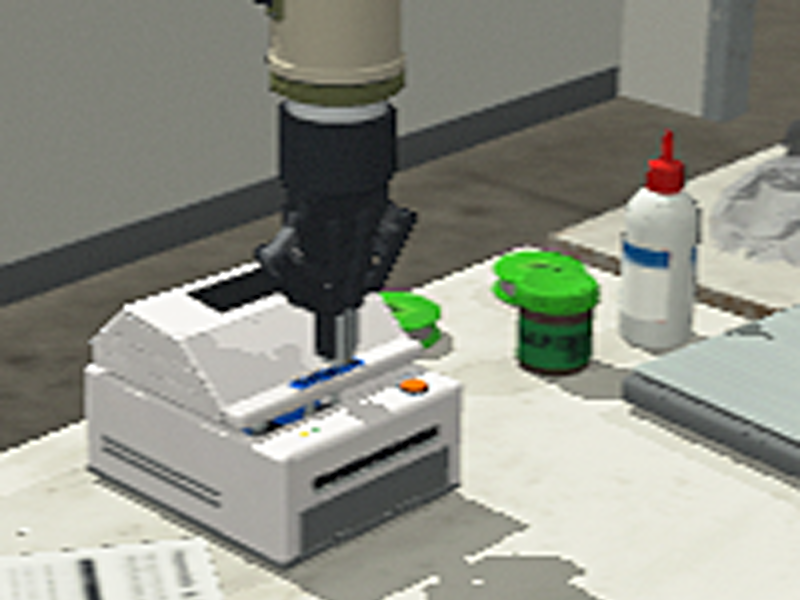

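The fingertip is over the pad, at crop (335,358). Pressing now.

Call:
move_arm([
  [0.002,-0.002,0.004,0,0,0,-1],
  [0,-0.002,0.003,0,0,0,-1],
  [0,0,0.0025,0,0,0,-1],
  [0,0,0.0015,0,0,0,-1],
  [0,0,0,0,0,0,-1],
])

```text
clock: 3.78
position: [0.5398, 0.0072, 0.1016]
ee_rot: [1.0, -0.015, 0.0, 0.0]
ft_force: [-1.5, 0.8, 3.2]
grip_width: -0.005
```

Call:
move_arm([
  [0,0,0.001,0,0,0,-1],
  [0,0,0.001,0,0,0,-1],
  [0,0,0,0,0,0,-1],
])

```text
clock: 4.15
position: [0.5397, 0.0072, 0.0995]
ee_rot: [1.0, -0.015, -0.0, -0.0]
ft_force: [-3.2, 0.8, 4.7]
grip_width: -0.001
```

Call:
move_arm([
  [0,0,0.001,0,0,0,-1],
  [0,0,0,0,0,0,-1],
  [-0.001,0,-0.02,0,0,0,-1],
  [-0.002,0,-0.04,0,0,0,-1],
  [-0.002,0,-0.04,0,0,0,-1],
  [0,0,-0.03,0,0,0,-1],
  [0,0,0,0,0,0,-1],
])

```text
clock: 5.03
position: [0.5361, 0.0073, 0.2318]
ee_rot: [1.0, -0.015, 0.003, 0.0]
ft_force: [-0.9, 0.3, -0.4]
grip_width: 0.001
```

```bash
python3 - <<'E'
from h import *
st()
for n in ("scene",):
    p,d=viewer.camera(n); cv2.imwrite("pics/s2.png",cv2.resize(p[150:310,210:410,::-1],None,fx=4,fy=4,interpolation=cv2.INTER_CUBIC)[:600])
E
```

```text
t 5.03 P [-0.058   0.0006  0.2318] toolz [ 0.005 -0.001 -1.   ] F [-0.91  0.29 -0.43] g 0.001 q [ 0.51  0.19 -0.68  1.67  0.13  1.32 -1.8 ]
```

View pics/s2.png

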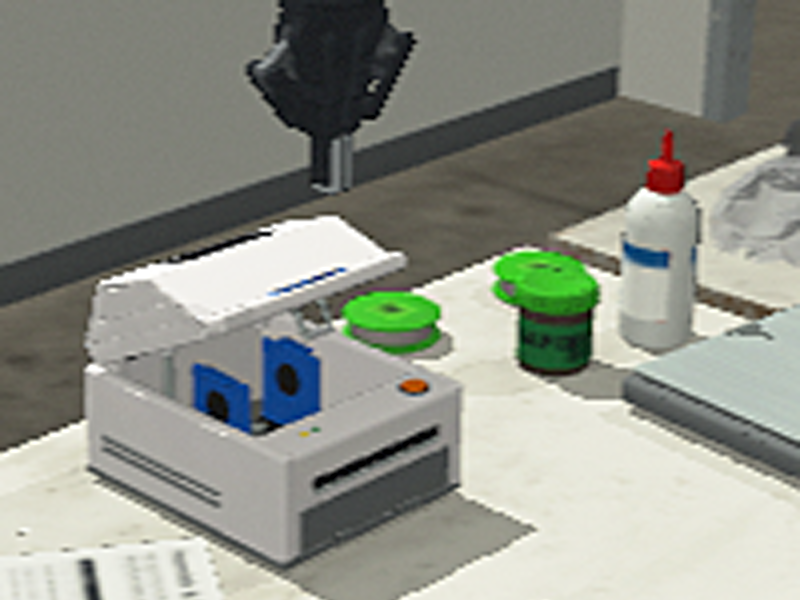

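The cover is ajar, with its front edge at crop about (210–400, 260–330). Now tilting the tool to come in from the front, below the edge.

```bash
python3 - <<'E'
from h import *
plan([((-.12,0,.215),45,7)],-1)
E
```

```text
[-0.0088, 0.0001, 0.0021, 0.01, 6.41, 0.0, -1],
[-0.0089, 0.0, 0.0012, 0.0, 6.41, -0.01, -1],
[-0.009, 0.0001, 0.0001, 0.01, 6.4, 0.0, -1],
[-0.009, 0.0, -0.0009, 0.0, 6.41, 0.0, -1],
[-0.0088, 0.0001, -0.0019, 0.01, 6.41, -0.01, -1],
[-0.0085, 0.0001, -0.0028, 0.01, 6.41, 0.0, -1],
[-0.0082, 0.0, -0.0038, 0.0, 6.41, 0.0, -1],
```

Call:
move_arm([
  [-0.0088,0,0.0021,0,6.4,0,-1],
  [-0.0089,0,0.0012,0,6.4,0,-1],
  [-0.009,0,0,0,6.4,0,-1],
  [-0.009,0,-0.0009,0,6.4,0,-1],
  [-0.0088,0,-0.0019,0,6.4,0,-1],
  [-0.0085,0,-0.0028,0,6.4,0,-1],
  [-0.0082,0,-0.0038,0,6.4,0,-1],
  [0,0,0,0,0,0,-1],
])

```text
clock: 6.08
position: [0.4883, 0.0104, 0.2208]
ee_rot: [0.927, -0.014, 0.374, 0.006]
ft_force: [-0.1, 0.1, 0.0]
grip_width: -0.001
```

```bash
python3 - <<'E'
from h import *
st()
plan([((-.107,0,.187),45,3),((-.050,0,.130),45,6)],-1)
E
```

```text
t 6.08 P [-0.1058  0.0023  0.2208] toolz [ 0.694 -0.001 -0.72 ] F [-0.09  0.12  0.03] g -0.001 q [ 0.48 -0.5  -0.57  2.42 -0.38  0.41 -1.44]
[-0.0081, 0.0007, 0.0078, 0.02, 0.34, 0.0, -1],
[-0.0082, 0.0008, 0.0078, 0.03, 0.35, 0.01, -1],
[-0.0081, 0.0008, 0.0078, 0.02, 0.34, 0.0, -1],
[0.0, 0.0, 0.0134, 0.0, 0.0, 0.0, -1],
[0.0, 0.0, 0.0135, 0.0, 0.0, 0.0, -1],
[0.0, 0.0, 0.0134, 0.0, 0.0, 0.0, -1],
[0.0, 0.0, 0.0134, 0.0, 0.0, 0.0, -1],
[0.0, 0.0, 0.0135, 0.0, 0.0, 0.0, -1],
[0.0, 0.0, 0.0134, 0.0, 0.0, 0.0, -1],
```

```bash
python3 - <<'E'
from h import *
plan([((-.092,0,.183),36,3),((-.0536,0,.1307),36,5)],-1)
E
```

```text
[-0.0054, 0.0007, 0.0123, 0.02, -2.66, 0.0, -1],
[-0.0049, 0.0008, 0.0125, 0.03, -2.65, 0.01, -1],
[-0.0043, 0.0007, 0.0127, 0.02, -2.66, 0.0, -1],
[0.0001, 0.0, 0.013, 0.0, 0.0, 0.0, -1],
[0.0, 0.0, 0.013, 0.0, 0.0, 0.0, -1],
[0.0001, 0.0, 0.0129, 0.0, 0.0, 0.0, -1],
[0.0001, 0.0, 0.013, 0.0, 0.0, 0.0, -1],
[0.0001, 0.0, 0.013, 0.0, 0.0, 0.0, -1],
```

Call:
move_arm([
  [-0.0054,0.0007,0.0123,0,-2.66,0,-1],
  [-0.0049,0.0008,0.0125,0,-2.65,0,-1],
  [-0.0043,0.0007,0.0127,0,-2.66,0,-1],
  [0,0,0,0,0,0,-1],
])

```text
clock: 6.58
position: [0.501, 0.0067, 0.1813]
ee_rot: [0.952, -0.015, 0.307, 0.005]
ft_force: [-0.3, -0.1, 0.2]
grip_width: 0.001
```

```bash
python3 - <<'E'
from h import *
st()
plan([((-.0536,0,.1307),36,5)],-1)
for n in ("scene",):
    p,d=viewer.camera(n); cv2.imwrite("pics/s3.png",cv2.resize(p[150:310,210:410,::-1],None,fx=4,fy=4,interpolation=cv2.INTER_CUBIC)[:600])
    print(proj(n,W((-.047,.084,.154))),proj(n,W((-.047,-.084,.154))))
E
```

```text
t 6.58 P [-0.0931 -0.0011  0.1813] toolz [ 0.584 -0.002 -0.812] F [-0.3  -0.12  0.2 ] g 0.001 q [ 0.61 -0.33 -0.68  2.33 -0.28  0.47 -1.5 ]
[0.0005, -0.0002, 0.0128, 0.02, 0.05, -0.02, -1],
[0.0005, -0.0003, 0.0128, 0.03, 0.05, -0.02, -1],
[0.0004, -0.0002, 0.0129, 0.02, 0.05, -0.01, -1],
[0.0005, -0.0002, 0.0128, 0.02, 0.05, -0.02, -1],
[0.0005, -0.0002, 0.0128, 0.03, 0.05, -0.02, -1],
[265.41293863 232.73423796] [312.27613987 215.73312499]
```

View pics/s3.png

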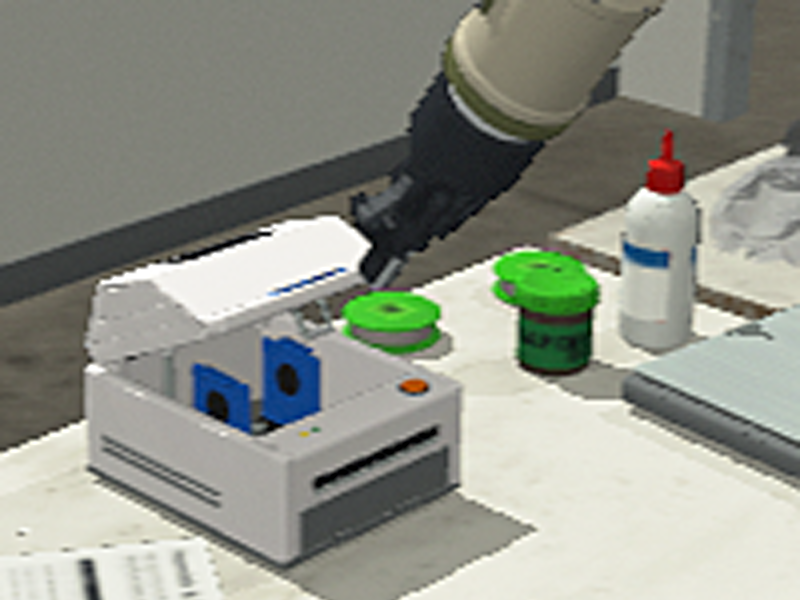

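The edge corners sit where predicted, at crop (222,331) and (409,263), and the finger is in front at (380,275). Sliding it under the edge.

Call:
move_arm([
  [0.0003,0,0.0128,0,0,0,-1],
  [0.0003,0,0.0128,0,0,0,-1],
  [0.0003,0,0.0128,0,0,0,-1],
  [0.0003,0,0.0128,0,0,0,-1],
  [0.0003,0,0.0128,0,0,0,-1],
  [0,0,0,0,0,0,-1],
])

```text
clock: 7.38
position: [0.5399, 0.0057, 0.1313]
ee_rot: [0.951, -0.015, 0.308, 0.006]
ft_force: [-0.5, -0.1, -0.5]
grip_width: 0.002
```

```bash
python3 - <<'E'
from h import *
st()
def wp(th,over=0.002,s=.013):
    x=.085-.147*np.cos(th)+.001*np.sin(th); z=.090+.147*np.sin(th)-.001*np.cos(th)
    phi=np.radians(54+(np.degrees(th)-26.4)*.6)
    d=.011-over
    return ((x+s*np.cos(phi)-d*np.sin(phi),0,z-s*np.sin(phi)-d*np.cos(phi)),90-np.degrees(phi),1)
w=[wp(.46,-.003)]+[wp(t) for t in np.linspace(.5,1.45,15)]
for a in w[::5]: print(np.round(a[0],3),a[1])
plan(w,-1)
p,d=viewer.camera("scene"); cv2.imwrite("pics/s4.png",cv2.resize(p[150:310,210:410,::-1],None,fx=4,fy=4,interpolation=cv2.INTER_CUBIC)[:600])
E
```

```text
t 7.38 P [-0.0541 -0.0009  0.1313] toolz [ 0.586 -0.002 -0.81 ] F [-0.46 -0.1  -0.46] g 0.002 q [ 0.81 -0.12 -0.92  2.3   0.    0.3  -1.74]
[-0.05   0.     0.136] 36.02636485438928
[-0.022  0.     0.176] 25.320239196801907
[0.015 0.    0.207] 13.656455510210137
[0.06  0.    0.223] 1.9926718236183802
[0.0059, -0.0009, -0.0011, 0.13, 0.13, -0.04, -1],
[0.01, 0.0, -0.0028, 0.0, -1.38, 0.0, -1],
[0.0086, 0.0, -0.0046, 0.0, -2.33, 0.0, -1],
[0.0087, 0.0, -0.0043, 0.0, -2.34, 0.0, -1],
[0.0088, 0.0, -0.0041, 0.0, -2.33, 0.0, -1],
[0.0089, 0.0, -0.0038, 0.0, -2.33, 0.0, -1],
[0.009, 0.0, -0.0036, 0.0, -2.33, 0.0, -1],
[0.0091, 0.0, -0.0033, 0.0, -2.34, 0.0, -1],
[0.0092, 0.0, -0.003, 0.0, -2.33, 0.0, -1],
[0.0092, 0.0, -0.0028, 0.0, -2.33, 0.0, -1],
[0.0092, 0.0, -0.0026, 0.0, -2.33, 0.0, -1],
[0.0093, 0.0, -0.0023, 0.0, -2.34, 0.0, -1],
[0.0094, 0.0, -0.002, 0.0, -2.33, 0.0, -1],
[0.0094, 0.0, -0.0018, 0.0, -2.33, 0.0, -1],
[0.0094, 0.0, -0.0015, 0.0, -2.34, 0.0, -1],
[0.0095, 0.0, -0.0012, 0.0, -2.33, 0.0, -1],
```

View pics/s4.png

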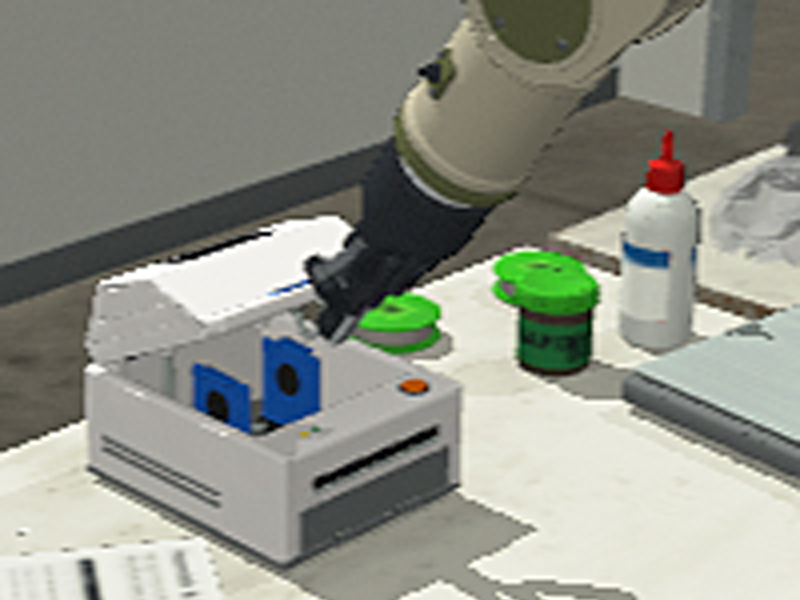

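The tip is under the edge, at crop (330,335). Lifting along the arc.

Call:
move_arm([
  [0.0059,-0.0009,-0.001,0,0.1,0,-1],
  [0.01,0,-0.0028,0,-1.4,0,-1],
  [0.0086,0,-0.0046,0,-2.33,0,-1],
  [0.0087,0,-0.0043,0,-2.33,0,-1],
  [0,0,0,0,0,0,-1],
])

```text
clock: 8.05
position: [0.562, 0.0066, 0.163]
ee_rot: [0.965, -0.015, 0.26, 0.004]
ft_force: [-1.5, -0.5, 0.0]
grip_width: -0.001
```

```bash
python3 - <<'E'
from h import *
st()
p,d=viewer.camera("scene"); cv2.imwrite("pics/s5.png",cv2.resize(p[150:310,210:410,::-1],None,fx=4,fy=4,interpolation=cv2.INTER_CUBIC)[:600])
E
```

```text
t 8.05 P [-0.032   0.0007  0.163 ] toolz [ 0.503 -0.001 -0.864] F [-1.49 -0.5   0.01] g -0.001 q [ 0.83 -0.06 -0.93  2.14  0.05  0.52 -1.75]
```

View pics/s5.png

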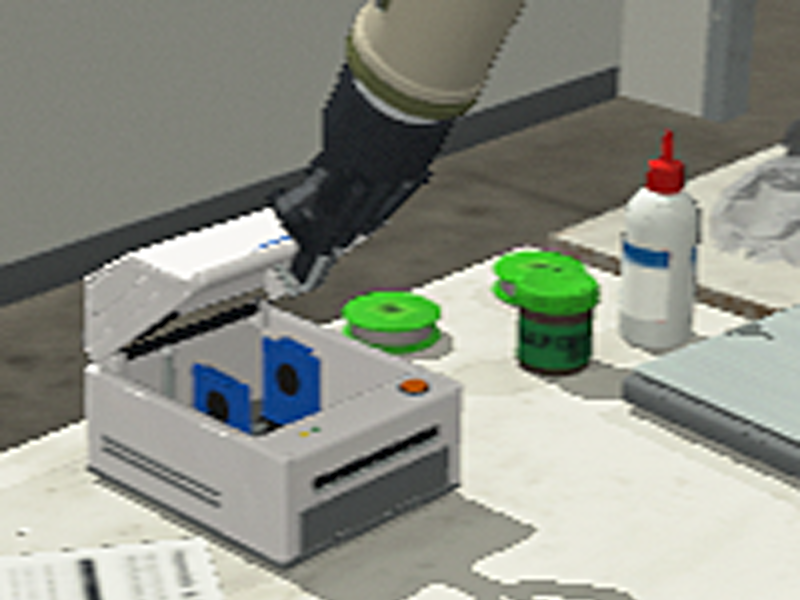

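The edge now rides on the fingertip, at crop (295,275), and the cover is rising. Continuing.

Call:
move_arm([
  [0.0088,0,-0.004,0,-2.33,0,-1],
  [0.0089,0,-0.0038,0,-2.33,0,-1],
  [0.009,0,-0.0036,0,-2.33,0,-1],
  [0.009,0,-0.0033,0,-2.33,0,-1],
  [0.0092,0,-0.003,0,-2.33,0,-1],
  [0.0092,0,-0.0028,0,-2.33,0,-1],
  [0,0,0,0,0,0,-1],
])

```text
clock: 8.98
position: [0.602, 0.0058, 0.202]
ee_rot: [0.99, -0.015, 0.14, 0.002]
ft_force: [-0.1, -0.3, -0.3]
grip_width: -0.001
```

```bash
python3 - <<'E'
from h import *
st()
p,d=viewer.camera("scene"); cv2.imwrite("pics/s6.png",cv2.resize(p[150:310,210:410,::-1],None,fx=4,fy=4,interpolation=cv2.INTER_CUBIC)[:600])
E
```

```text
t 8.97 P [0.008 0.001 0.202] toolz [ 0.277  0.    -0.961] F [-0.08 -0.25 -0.32] g -0.001 q [ 0.74  0.21 -0.93  1.79  0.27  0.96 -1.88]
```

View pics/s6.png

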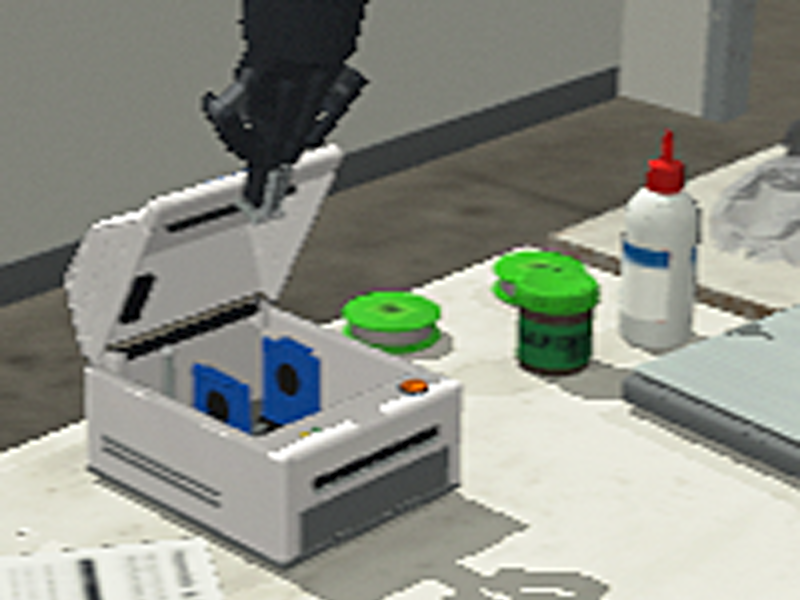

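The cover is well up, with the finger on its edge at crop (265,205). Pushing on past the balance point.

Call:
move_arm([
  [0.0092,0,-0.0026,0,-2.33,0,-1],
  [0.0093,0,-0.0023,0,-2.33,0,-1],
  [0.0094,0,-0.002,0,-2.33,0,-1],
  [0.0094,0,-0.0018,0,-2.33,0,-1],
  [0.0094,0,-0.0015,0,-2.33,0,-1],
  [0.0095,0,-0.0012,0,-2.33,0,-1],
  [0.0095,0,-0.0005,0,0,0,-1],
  [0,0,0,0,0,0,-1],
])

```text
clock: 10.02
position: [0.6649, 0.0039, 0.2259]
ee_rot: [1.0, -0.015, 0.02, 0.001]
ft_force: [-0.9, -1.4, 11.2]
grip_width: -0.002
```

```bash
python3 - <<'E'
from h import *
st()
p,d=viewer.camera("scene"); cv2.imwrite("pics/s7.png",cv2.resize(p[150:310,210:410,::-1],None,fx=4,fy=4,interpolation=cv2.INTER_CUBIC)[:600])
E
```

```text
t 10.03 P [0.0709 0.001  0.2259] toolz [ 0.041 -0.001 -0.999] F [-0.87 -1.42 11.23] g -0.002 q [ 0.51  0.52 -0.85  1.36  0.4   1.39 -1.93]
```

View pics/s7.png

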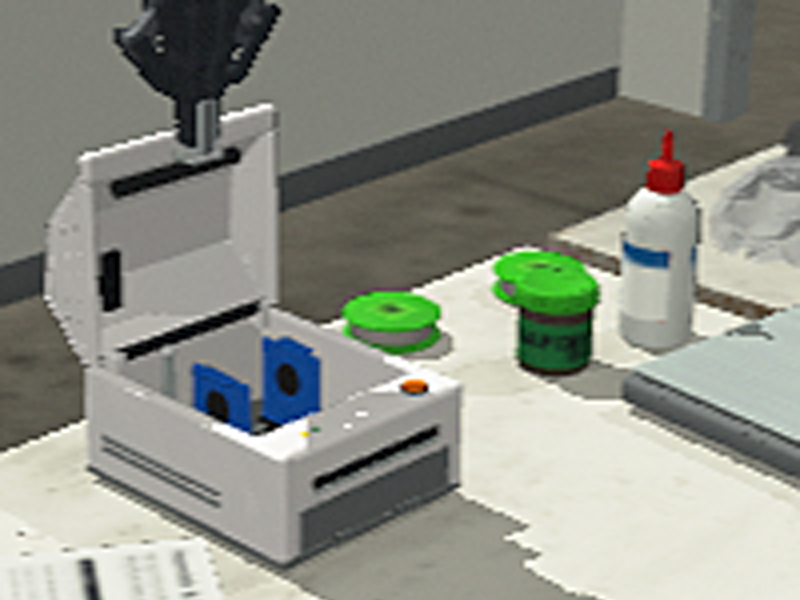

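Call:
move_arm([
  [0,0,-0.002,0,0,0,-1],
  [0,0,-0.001,0,0,0,-1],
])

```text
clock: 10.32
position: [0.6635, 0.0036, 0.2271]
ee_rot: [1.0, -0.015, 0.019, 0.001]
ft_force: [-0.9, 0.0, -0.3]
grip_width: 0.003
```

```bash
python3 - <<'E'
from h import *
st()
p,d=viewer.camera("top"); cv2.imwrite("pics/t8.png",cv2.resize(p[150:290,230:400,::-1],None,fx=4,fy=4,interpolation=cv2.INTER_CUBIC)[:600])
p,d=viewer.camera("scene"); cv2.imwrite("pics/s8.png",cv2.resize(p[150:250,210:310,::-1],None,fx=6,fy=6,interpolation=cv2.INTER_CUBIC)[:600])
E
```

```text
t 10.32 P [0.0695 0.0006 0.2271] toolz [ 0.037 -0.001 -0.999] F [-0.9   0.   -0.35] g 0.003 q [ 0.51  0.52 -0.85  1.36  0.4   1.4  -1.93]
```

View pics/s8.png

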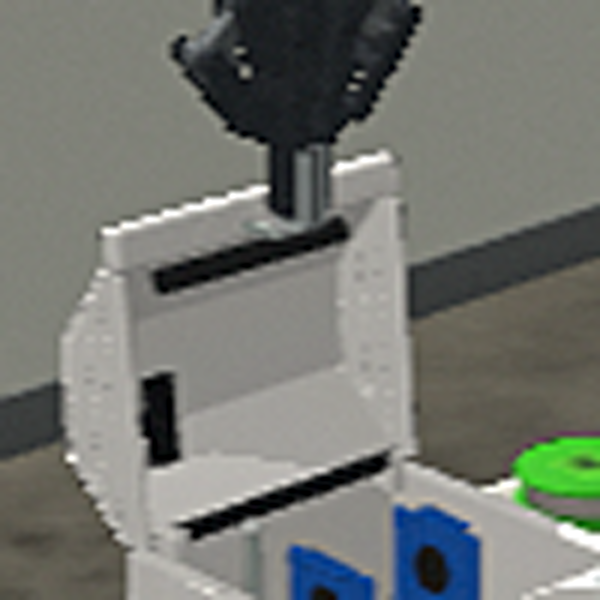

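View pics/t8.png

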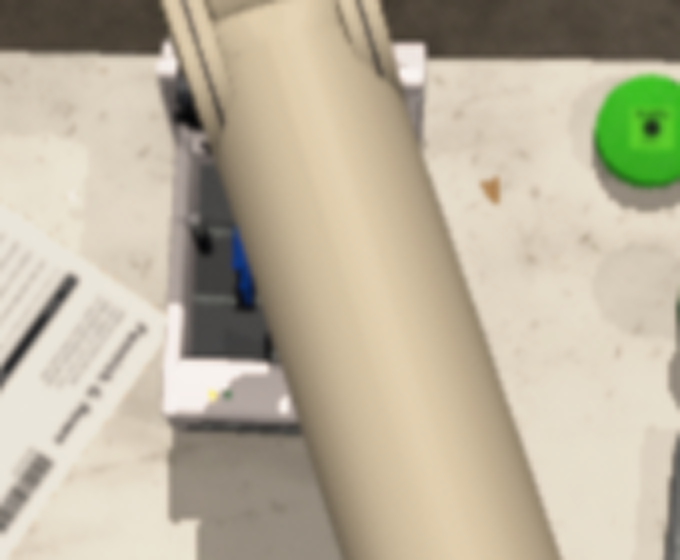

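Call:
move_arm([
  [0.006,0,0,0,0,0,-1],
  [0.006,0,0,0,0,0,-1],
  [0,0,0,0,0,0,-1],
])

```text
clock: 10.8
position: [0.6766, 0.0032, 0.2276]
ee_rot: [1.0, -0.015, 0.019, 0.0]
ft_force: [0.2, 0.3, 2.9]
grip_width: -0.0
```

```bash
python3 - <<'E'
from h import *
st()
p,d=viewer.camera("scene"); cv2.imwrite("pics/s9.png",cv2.resize(p[150:250,210:310,::-1],None,fx=6,fy=6,interpolation=cv2.INTER_CUBIC)[:600])
E
```

```text
t 10.8 P [0.0826 0.0006 0.2276] toolz [ 0.037 -0.    -0.999] F [0.25 0.27 2.95] g -0.0 q [ 0.49  0.55 -0.84  1.32  0.42  1.41 -1.93]
```

View pics/s9.png

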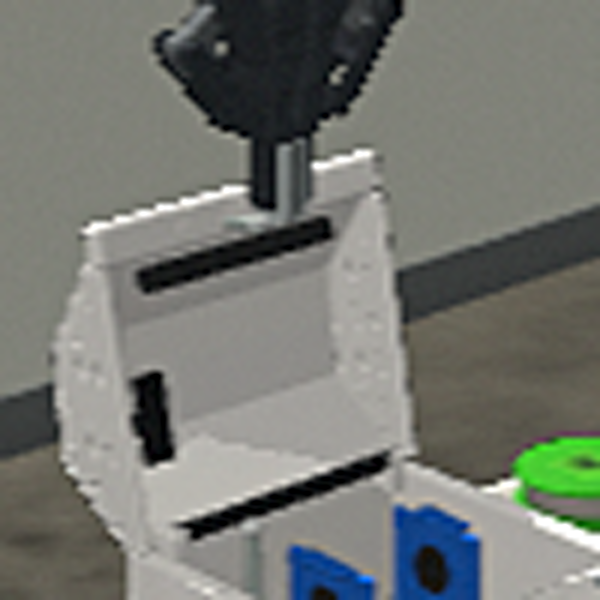

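The fingertip sits on the black catch bar at crop (265,215), which holds the cover slightly. The cover is past balance, so I'll lift off and let it drop back.

Call:
move_arm([
  [0,0,-0.005,0,0,0,-1],
  [0,0,-0.012,0,0,0,-1],
  [-0.02,0,-0.015,0,-1,0,-1],
  [-0.03,0,0,0,-1,0,-1],
  [-0.017,0,0,0,0,0,-1],
  [0,0,0,0,0,0,-1],
])

```text
clock: 11.6
position: [0.6073, 0.0049, 0.2593]
ee_rot: [1.0, -0.016, 0.001, 0.001]
ft_force: [-0.1, 0.4, 0.4]
grip_width: 0.001
```

```bash
python3 - <<'E'
from h import *
st()
p,d=viewer.camera("scene"); cv2.imwrite("pics/s10.png",cv2.resize(p[150:310,210:410,::-1],None,fx=4,fy=4,interpolation=cv2.INTER_CUBIC)[:600])
np.save('pics/s10.npy',d); cv2.imwrite('pics/s10f.png',p[:,:,::-1])
th=1.83
for y in(.084,-.084): print((proj('scene',W((.085-.147*np.cos(th),y,.09+.147*np.sin(th))))-[210,150])*4)
E
```

```text
t 11.6 P [0.0133 0.0003 0.2593] toolz [ 0.003 -0.002 -1.   ] F [-0.1   0.36  0.36] g 0.001 q [ 0.59  0.41 -0.89  1.43  0.32  1.45 -1.9 ]
[ 48.66644689 148.18335718]
[239.46533826  96.43408172]
```

View pics/s10.png

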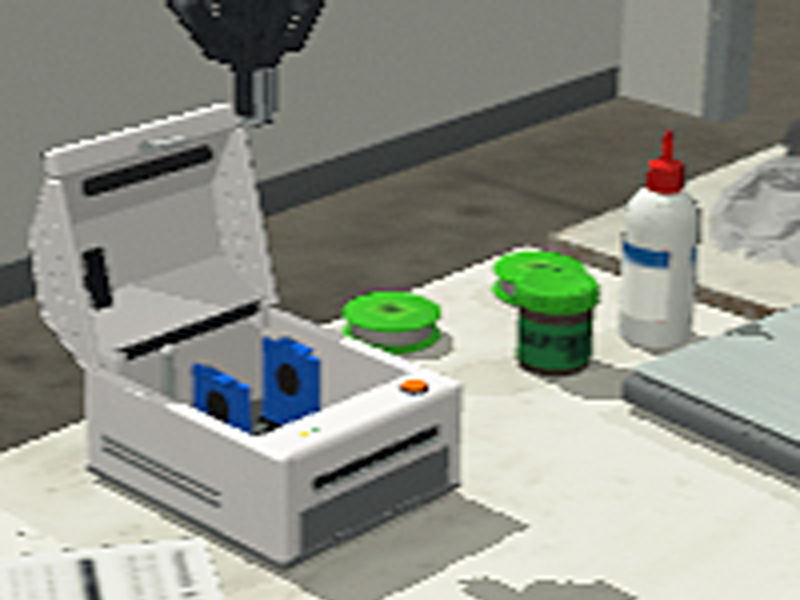

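The cover is against its stop: its corners at crop (46,155) and (240,105) match the prediction for 1.83. The printer hasn't shifted. Next, the guides: I'll push the right one, away from the spring pin.

```bash
python3 - <<'E'
from h import *
plan([((.014,0,.15),0,4),((.014,0,.068),0,5)],-1)
for q in (0,.005,.01,.029):
  print(q,[((proj('scene',W((x,s*(.023+q),.091)))-[210,150])*4).round(0).tolist() for s in(1,-1) for x in(-.012,.044)])
E
```

```text
[-0.0001, 0.0, 0.0273, 0.03, -0.04, -0.03, -1],
[0.0, -0.0001, 0.0272, 0.03, -0.04, -0.02, -1],
[0.0, 0.0, 0.0273, 0.02, -0.03, -0.03, -1],
[0.0, 0.0001, 0.0273, 0.03, -0.04, -0.02, -1],
[0.0, 0.0, 0.0164, 0.0, 0.0, 0.0, -1],
[0.0, 0.0, 0.0164, 0.0, 0.0, 0.0, -1],
[0.0, 0.0, 0.0164, 0.0, 0.0, 0.0, -1],
[0.0, 0.0, 0.0164, 0.0, 0.0, 0.0, -1],
[0.0, -0.0001, 0.0164, 0.0, 0.0, 0.0, -1],
0 [[258.0, 378.0], [202.0, 353.0], [308.0, 358.0], [252.0, 334.0]]
0.005 [[252.0, 380.0], [196.0, 355.0], [313.0, 356.0], [258.0, 333.0]]
0.01 [[246.0, 382.0], [191.0, 357.0], [319.0, 354.0], [263.0, 331.0]]
0.029 [[225.0, 390.0], [169.0, 365.0], [339.0, 346.0], [283.0, 323.0]]
```

Call:
move_arm([
  [0,0,0.0273,0,0,0,-1],
  [0,0,0.0273,0,0,0,-1],
  [0,0,0.0273,0,0,0,-1],
  [0,0,0.0273,0,0,0,-1],
  [0,0,0.0164,0,0,0,-1],
  [0,0,0.0164,0,0,0,-1],
  [0,0,0.0164,0,0,0,-1],
  [0,0,0.0164,0,0,0,-1],
  [0,0,0.0164,0,0,0,-1],
  [0,0,0,0,0,0,-1],
])

```text
clock: 12.9
position: [0.6073, 0.0048, 0.0656]
ee_rot: [1.0, -0.016, -0.0, 0.0]
ft_force: [0.1, -0.0, 0.8]
grip_width: -0.001
```

```bash
python3 - <<'E'
from h import *
st()
p,d=viewer.camera("scene"); cv2.imwrite("pics/s11.png",cv2.resize(p[170:290,220:345,::-1],None,fx=5,fy=5,interpolation=cv2.INTER_CUBIC)[:600])
E
```

```text
t 12.9 P [0.0133 0.0002 0.0656] toolz [-0.001 -0.001 -1.   ] F [ 0.05 -0.03  0.76] g -0.001 q [ 0.54  0.58 -0.81  1.65  0.46  1.11 -2.  ]
```

View pics/s11.png

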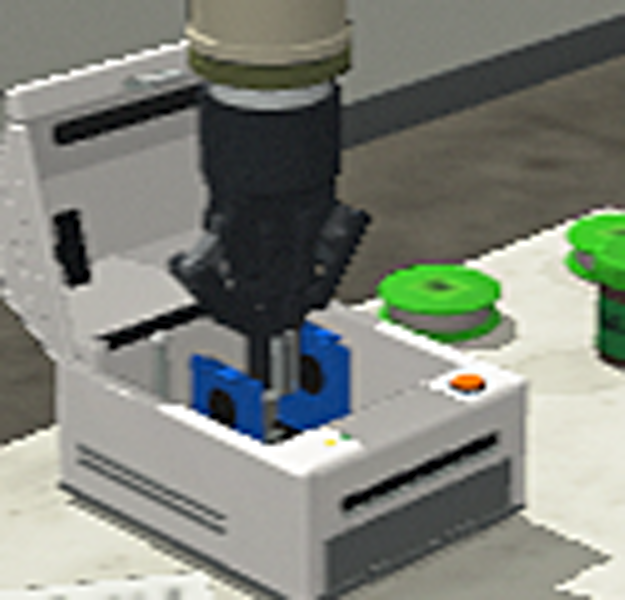

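The tip is between the guides, at crop (270,390). Pushing the right guide outwards.

Call:
move_arm([
  [0,0.005,0,0,0,0,-1],
  [0,0.005,0,0,0,0,-1],
  [0,0.005,0,0,0,0,-1],
  [0,0.005,0,0,0,0,-1],
  [0,0,0,0,0,0,-1],
])

```text
clock: 13.58
position: [0.6076, -0.0157, 0.0671]
ee_rot: [1.0, -0.016, 0.001, 0.001]
ft_force: [0.9, -0.8, -0.4]
grip_width: -0.003
```

Call:
move_arm([
  [0,0.004,0,0,0,0,-1],
  [0,0.004,0,0,0,0,-1],
  [0,0,0,0,0,0,-1],
])

```text
clock: 13.95
position: [0.6072, -0.0237, 0.067]
ee_rot: [1.0, -0.016, 0.001, 0.001]
ft_force: [-0.2, 0.2, 0.3]
grip_width: -0.003
```

```bash
python3 - <<'E'
from h import *
st()
p,d=viewer.camera("scene"); cv2.imwrite("pics/s12.png",cv2.resize(p[170:290,220:345,::-1],None,fx=5,fy=5,interpolation=cv2.INTER_CUBIC)[:600])
E
```

```text
t 13.95 P [ 0.0141 -0.0283  0.067 ] toolz [ 0.002 -0.001 -1.   ] F [-0.18  0.22  0.34] g -0.003 q [ 0.58  0.57 -0.81  1.65  0.45  1.11 -1.95]
```

View pics/s12.png

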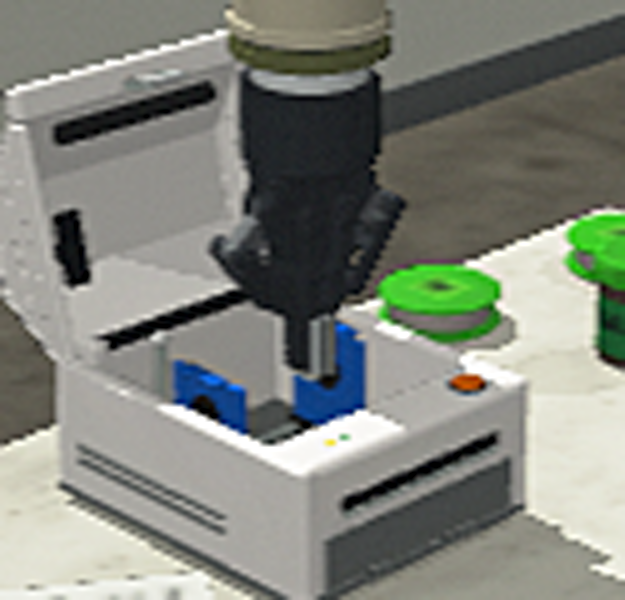

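The guides have moved, to about q = 0.019. About 10 mm remain.

Call:
move_arm([
  [0,0.004,0,0,0,0,-1],
  [0,0.003,0,0,0,0,-1],
  [0,0.0015,0,0,0,0,-1],
  [0,0,0,0,0,0,-1],
])

```text
clock: 14.5
position: [0.607, -0.032, 0.0671]
ee_rot: [1.0, -0.016, 0.001, 0.001]
ft_force: [-0.4, 0.0, -0.5]
grip_width: 0.003
```

Call:
move_arm([
  [0,0.001,0,0,0,0,-1],
  [0,0,0,0,0,0,-1],
])

```text
clock: 14.75
position: [0.607, -0.0326, 0.0671]
ee_rot: [1.0, -0.016, 0.001, 0.001]
ft_force: [0.3, 1.5, -0.5]
grip_width: -0.001
```

Call:
move_arm([
  [0,0.001,0,0,0,0,-1],
  [0,0,0,0,0,0,-1],
])

```text
clock: 15.0
position: [0.6069, -0.0337, 0.067]
ee_rot: [1.0, -0.016, 0.001, 0.001]
ft_force: [0.5, 1.1, 0.6]
grip_width: -0.002
```

Call:
move_arm([
  [0,0.001,0,0,0,0,-1],
  [0,0,0,0,0,0,-1],
])

```text
clock: 15.25
position: [0.6069, -0.0344, 0.0671]
ee_rot: [1.0, -0.015, 0.001, 0.0]
ft_force: [0.4, 2.6, -0.6]
grip_width: 0.001
```

```bash
python3 - <<'E'
from h import *
st()
p,d=viewer.camera("scene"); cv2.imwrite("pics/s13.png",cv2.resize(p[210:285,220:345,::-1],None,fx=6,fy=6,interpolation=cv2.INTER_CUBIC)[:600])
for q in (.025,.027,.029):
  print(q,[((proj('scene',W((x,s*(.023+q),.091)))-[220,210])*6).round(0).tolist() for s in(1,-1) for x in(-.012,.044)])
E
```

```text
t 15.25 P [ 0.0141 -0.039   0.0671] toolz [ 0.002 -0.001 -1.   ] F [ 0.45  2.63 -0.6 ] g 0.001 q [ 0.6   0.57 -0.81  1.65  0.45  1.11 -1.93]
0.025 [[284.0, 223.0], [201.0, 185.0], [442.0, 162.0], [358.0, 127.0]]
0.027 [[280.0, 224.0], [197.0, 186.0], [445.0, 161.0], [362.0, 126.0]]
0.029 [[277.0, 226.0], [194.0, 188.0], [448.0, 160.0], [365.0, 125.0]]
```

View pics/s13.png

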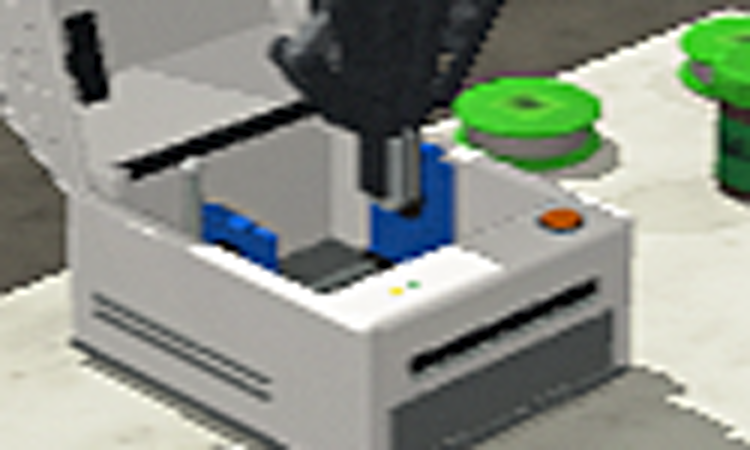

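Call:
move_arm([
  [0,0.001,0,0,0,0,-1],
  [0,0,0,0,0,0,-1],
])

```text
clock: 15.55
position: [0.6069, -0.0345, 0.0671]
ee_rot: [1.0, -0.015, 0.001, -0.0]
ft_force: [0.9, 5.2, -0.4]
grip_width: -0.002
```

Call:
move_arm([
  [0,0.001,0,0,0,0,-1],
  [0,0,0,0,0,0,-1],
])

```text
clock: 15.8
position: [0.6069, -0.0345, 0.0671]
ee_rot: [1.0, -0.015, 0.001, -0.001]
ft_force: [0.8, 7.7, -2.5]
grip_width: -0.003
```

The position no longer changes while the force climbs to 7.7 N, so the guide is on its end stop. Backing off and out.

Call:
move_arm([
  [0,-0.006,0,0,0,0,-1],
  [0,-0.01,0,0,0,0,-1],
  [0,-0.008,-0.01,0,0,0,-1],
  [0,0,-0.035,0,0,0,-1],
  [0,0,-0.05,0,0,0,-1],
  [0,0,-0.05,0,0,0,-1],
  [-0.03,0,-0.04,0,0,0,-1],
  [-0.05,0,0,0,0,0,-1],
  [-0.05,0,0,0,0,0,-1],
  [0,0,0,0,0,0,-1],
])

```text
clock: 17.05
position: [0.475, -0.0082, 0.2529]
ee_rot: [1.0, -0.016, 0.001, 0.003]
ft_force: [1.3, 0.6, 1.0]
grip_width: 0.002
```

```bash
python3 - <<'E'
from h import *
st()
p,d=viewer.camera("scene"); cv2.imwrite("pics/s14.png",cv2.resize(p[170:290,210:345,::-1],None,fx=5,fy=5,interpolation=cv2.INTER_CUBIC)[:600])
cv2.imwrite("pics/s14f.png",p[:,:,::-1])
for q in (.025,.027,.029):
  print(q,[((proj('scene',W((x,s*(.023+q),.091)))-[210,170])*5).round(0).tolist() for s in(1,-1) for x in(-.012,.044)])
p,d=viewer.camera("top"); cv2.imwrite("pics/t14.png",p[:,:,::-1])
E
```

```text
t 17.05 P [-0.1185 -0.0167  0.2529] toolz [ 0.003 -0.007 -1.   ] F [1.25 0.64 0.99] g 0.002 q [ 0.88  0.05 -0.97  1.77  0.05  1.34 -1.7 ]
0.025 [[287.0, 386.0], [217.0, 354.0], [418.0, 335.0], [349.0, 306.0]]
0.027 [[284.0, 387.0], [214.0, 355.0], [421.0, 334.0], [351.0, 305.0]]
0.029 [[281.0, 388.0], [212.0, 356.0], [423.0, 333.0], [354.0, 304.0]]
```

View pics/s14.png

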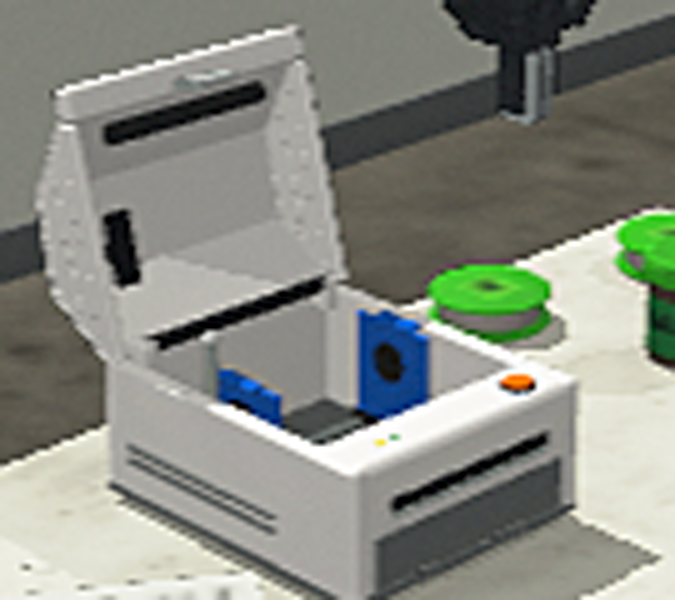

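View pics/t14.png

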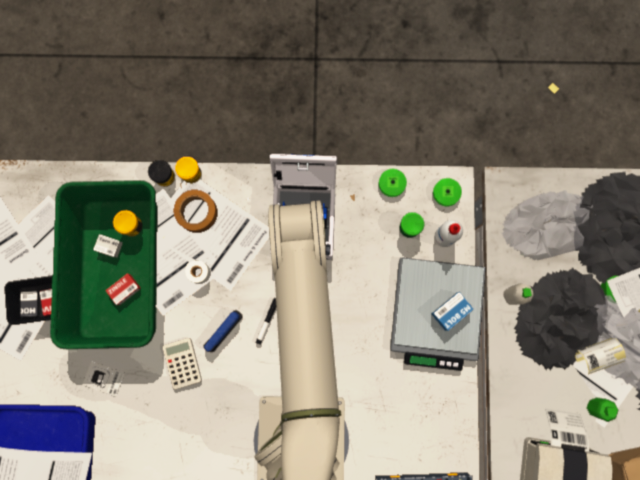

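Both guides match the 0.029 projection: the right one's top corners are at crop (358,308) and (428,330). The cover is back, and everything else is where it was. Handing in.

```bash
python3 -c "
from workcell import manip
print(manip.hand_in())"
```

```text
the job is handed in; nothing more can be done
None
```

The printer is ready for a full-width roll: the cover is tipped right back and both guides are fully apart. I handed the job in at about 17 s of the 45 s allowed.

- **Cover catch:** I pressed the blue pad down about 4 mm (about 5 N measured just before the last millimetre). The catch let go and the cover sprang ajar.
- **Tipping the cover back:** I put the closed fingertips under the front edge and swung it up past balance, and it fell back. Its corners in the image match the stop angle of 1.83 rad. Near the top, the fingertip caught on the black bar under the edge, giving about 11 N for a moment; lifting the finger off cleared it.
- **Roll guides:** I pushed the right guide outwards until it stopped moving while the force rose to 7.7 N. In the last picture both guides sit at about 0.029 m, to within 1–2 mm.
- **Surroundings:** The last pictures show the printer and the things around it where they were. I never touched the orange feed button. The arm was clear of everything at hand-in.

None of the final checks failed or disagreed.

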